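# Reset the bottle stop of a labelling jig and torque its clamp bolt

## Task

Change the labelling jig over to the longer bottles: push the blue bottle stop to the right along its rail from the one-dot station to the next one, with two dots, until its ball detent drops in. Then set the click wrench on the stop's clamp bolt and tighten the bolt clockwise until the wrench's handle trips, and stop there before the handle folds right over. Leave the bolt tight, stand the wrench back on its rubber mat, and do not disturb the other things on the bench.

Things in the scene. Friction and masses are not known exactly. Their poses are not given: they have to be found in the camera images.
- jig: Labelling jig, fixed: grey base plate 195 x 390 x 12 mm with an aluminium rail along y; y points to the robot's left, give or take a small yaw, z up. In front of the rail lie a notched steel bar and a white scale with red dots; behind it two black rollers (tops 46 mm above the bench) between brackets, the left one 81 mm high. Origin on the bench, 35 mm behind the rail.
- station_2 (a point): Fixed point on the jig where stop_mark lies when the stop sits in its middle (two-dot) station, 74 mm above the bench; axes as the jig. The stations are 65 mm apart along y: one dot at y = +65 mm (left), three dots at y = -65 mm in this frame.
- stop_mark (a point): Centre of the top face of the blue bottle stop, a block 56 (x) x 62 (y) x 36 mm sliding along the rail; axes as the jig. It starts in the one-dot station. A spring ball holds it in a notch at each station: about 15 N pushes it out, 1 to 2 N slides it on, over the last 3 mm it is drawn in. Its arm carries a plate over the rollers, 40 to 106 mm beyond the mark in x, top 79 mm above the bench.
- stop_push (a point): Centre of the stop's flat left face (its +y end), 31 mm from stop_mark along y and 56 mm above the bench: the place to push towards -y.
- bolt_head (a point): Centre of the top of the clamp bolt's hexagon head, which stands upright in the middle of the stop's top face; 100 mm above the bench. The head is 30 mm across flats and 20 mm high with a small chamfer on top. x points to a corner of the hexagon, z up.
- bolt_flange (a point): Centre of the upper face of the bolt's round flange (42 mm flat, 51 mm over all), 20 mm below bolt_head; the mouth of the wrench's socket rests here when it is seated.
- clamp_bolt (a joint): Turn of the clamp bolt, rad; it grows as the bolt is tightened (clockwise seen from above). It turns easily (0.26 N m, about 2 N at the wrench's grip) for 0.5 to 1.1 rad more, then comes up hard against its seat.
- wrench_head (a point): Click wrench, loose, 0.6 kg, standing on its socket: middle of its steel head, on the socket's axis, 30 mm above the mouth. Head and socket are 46 mm high and 44 mm wide along y, with parallel sides 34 mm long (x) to grip from 21 to 42 mm above the mouth. x points along the handle, z up. Centre of mass within 20 mm of the axis: it stands by itself, on the bolt too.
- wrench_mouth (a point): Centre of the open lower end of the wrench's hexagon socket, axes as wrench_head. The socket is 32 mm across flats (1 mm clearance on each side of the bolt head) and 21 mm deep, with corners at +x and -x; it goes over the bolt head at six angles, 60 degrees apart, within about 5 degrees.
- click_pin (a point): Upright pin of the wrench's click joint, between head and handle, 36 mm from the socket's axis. The joint is stiff until about 7 N pushes the grip clockwise, square to the handle; then it trips: the handle yields and folds clockwise against the head with ever less force, and springs straight when let go. Over 0.06 rad is tripped; at 0.32 rad it meets a hard stop.
- wrench_grip (a point): Middle of the wrench's black rubber grip, a round bar 22 mm in diameter and 86 mm long along x of this point (pointing away from the head); 142 mm from the socket's axis and 28 mm above the mouth. It turns with the handle.
- mat_top (a point): Centre of the top of the dark rubber tool mat, 105 (x) x 270 (y) x 3 mm, fixed on the bench in front of the jig. The wrench starts on it.
- tint_red: The bottle with the dark-blue cap; stands loose on the bench, not to be disturbed; origin at the centre of its underside.
- tint_orange: The bottle with the orange cap; stands loose on the bench, not to be disturbed; origin at the centre of its underside.
- tint_teal: The bottle with the black cap; stands loose on the bench, not to be disturbed; origin at the centre of its underside.
- dye_bottle_8: The tall pink-marbled bottle; stands loose on the bench, not to be disturbed; origin at the centre of its underside.
- flip_yellow: The empty clear bottle; stands loose on the bench, not to be disturbed; origin at the centre of its underside.
- scoop_cup: The white cup; stands loose on the bench, not to be disturbed; origin at the centre of its underside.
- tape_mask: The roll of tape; stands loose on the bench, not to be disturbed; origin at the centre of its underside.
- marker: The marker pen; stands loose on the bench, not to be disturbed; origin at the centre of its underside.

How it is judged (in metres and radians):
On the way, in this order (a step that is already met when the one before it is completed fails the run):
1. the stop sits in the two-dot station (y of stop_mark in the frame of station_2 between -0.003 and 0.003 m), for 0.3 s.
2. the wrench's socket is seated on the bolt head, with the stop still in the station (all of step 1 and distance between wrench_mouth and bolt_flange below 0.005 m and angle between wrench_head's own z axis and vertical below 0.12 rad), for 0.3 s.
3. the wrench has tripped on the tight bolt: the handle is folded by more than 0.06 rad while the socket is seated (distance between wrench_mouth and bolt_flange below 0.005 m and angle between wrench_head's own z axis and vertical below 0.12 rad and angle between the x axis of wrench_head and the x axis of wrench_grip, either way round above 0.06 rad and value of joint clamp_bolt above 1.32 rad), for 0.1 s.
At the end, for the whole second after the job is handed in: The stop is within 3 mm of the two-dot station, the bolt is still tight (clamp_bolt above 1.32 rad), and the wrench stands upright (within 0.12 rad) on its socket with the socket's centre on the mat (within 50 mm of the mat's centre across it and 130 mm along it), its handle straight again (all of step 1 and value of joint clamp_bolt above 1.32 rad and x of wrench_mouth in the frame of mat_top between -0.05 and 0.05 m and y of wrench_mouth in the frame of mat_top between -0.13 and 0.13 m and z of wrench_mouth in the frame of mat_top below 0.004 m and angle between wrench_head's own z axis and vertical below 0.12 rad and angle between the x axis of wrench_head and the x axis of wrench_grip, either way round below 0.05 rad); the robot touches nothing.
It fails at once if the wrench's handle is folded over to its hard stop (more than 0.29 rad), over-tightening the bolt (angle between the x axis of wrench_head and the x axis of wrench_grip, either way round above 0.29 rad).
It fails at once if one of the other loose things (bottles, cup, roll of tape, marker) is moved by more than 30 mm (distance of any of tint_red, tint_orange, tint_teal, dye_bottle_8, flip_yellow, scoop_cup, tape_mask, marker from where it was at the start of the episode above 0.03 m).
It also fails if it takes over 72 s, if anything falls off the work surface, if the arm or the gripper's body presses on something with over 40 N, if the wrist force passes 120 N, or if a joint passes its speed limit or range.

## Robot

A 6-joint arm with a two-finger parallel gripper is mounted at the origin on a cart in front of the work surface, level with it; the furniture and walls round the work are solid. World frame = base frame: x ahead of the robot, y to its left, z up, the work surface at z = 0. Lengths are in mm, angles in degrees, forces in N, time in s.
With the tool pointing down it reaches from about 350 to 850 mm from the base axis. Payload 8.1 kg.
Tool frame: the origin (TCP) lies at the very end of the fingers, on their centre line; the grasp point (between the pads) lies 19 mm behind it (r.grip_depth is the distance from the TCP to the grasp point, in mm); y points along the fingers, z is the direction in which the jaws open and shut, and the axes are right-handed (so a half turn about y gives the same grasp; the last joint's range is limited). The gripper opens to 85 mm and grips with 20 to 120 N. Pads are 22 mm wide; open, the fingers measure 114 mm over their backs; the gripper's body (76 mm by 85 mm) begins 54 mm behind the grasp point. The pads swing forward as they close: fully open they stand 13 mm farther back than shut.
Start: joints at [-77.544, 7.471, 85.268, -0, 87.261, -4.893], TCP at [178.937, -572.701, 231.292] pointing down, gripper open.
Joint ranges: [-169.43, 169.43], [-51.17, 129.36], [1.28, 143.12], [-76.62, 256.62], [0, 156.53], [-152.29, 152.29]. Speed limits (degrees/s): [136.94, 136.94, 159.86, 180, 180, 180].

## Interface

Orientations are given as [roll, pitch, yaw] about the fixed x, y, z axes, in that order (R = Rz(yaw) Ry(pitch) Rx(roll)).
In Python, from bench import readout, eyes, r gives the robot as it stands. The module is installed in compiled form; this text tells all that it offers.
- The arm moves only by the tool move_arm, never from a script. Its argument "motion" is text: rows parted by semicolons, each of 6 numbers parted by spaces: the shift along the world's x, y, z in cm, then the turn, a rotation vector about the world's x, y, z in degrees. A call has 1 to 10 rows; each row is the pose to reach, as a shift and turn from the pose commanded when the call began; what a row does not reach only later rows make up. A row lasts 1/12 s, in which the tool goes at most 41.7 mm and 7.16 degrees, less where a joint would pass 70% of its speed; a pose out of reach is approached as far as the arm can. A call with a gripper value outside its range is refused whole. "fingers" is the finger opening in cm, from 0 to 8.54, set as the call begins (left out, the last holds). The fingers move at their own pace and stop on an object; "squeeze" is the grip in N (left out, the last holds). Time passes only in rows, so rows that repeat a pose let the fingers close. It gives the time, the measured TCP pose, the force and the opening at its end, in the units of the state.
- readout.sense(): the state, without advancing time (a new reading comes with each control period).
- eyes.snapshot(name): name is "scene" or "top" or "wrist"; returns a dict with "image" (384x512x3 uint8, blue, green, red), "fx", "fy", "cx", "cy" (pixels), "world_to_cam" (4x4, takes a point from world to camera coordinates). Camera axes: x right, y down, z forward; pixel columns grow to the right and rows downward; lengths in mm; the calibration is good to about 2 mm. A picture is of the moment at which its call begins. There is no depth.
- r.hand_in(): hands the job in, once; it reports no verdict.
The state is a dict: "time": time; "joint_pos": joint angles; "qd": joint speeds; "joint_efforts": joint torques, N m; "tool_pos": TCP position; "tcp_rot": TCP orientation; "ft_force": force on the tool from outside, world axes, zero at the start; "wrist_torque": the same for the moment, N m; "finger_gap": finger opening in mm.
Only numpy, scipy, OpenCV 4.12 (cv2) and the standard library are available. Lean on these libraries where they do the work, as an engineer would, in place of code of your own. Each camera call takes 0.05 s, during which the arm holds its last target. There are 200 camera calls.

## Working session

There is one attempt and no reset: what is moved stays moved. The work goes in short steps, Python scripts to look and compute and a tool call to move; the robot and the scene stay as the last step left them, time stands still between calls to the robot, and variables do not carry over. Pictures are saved under pics/ and viewed, about 8 in all and at most 12, crops included, and the job is handed in when it is done.

Besides the shell and the picture viewer there is one more tool, called after "Emit:" in YAML: its name, and indented under it one key for each argument. move_arm: Moves the arm, as the interface text tells. Its arguments: {"type":"object","properties":{"motion":{"type":"string"},"fingers":{"type":"number"},"squeeze":{"type":"number"}},"required":["motion"]}

```bash
mkdir -p pics; cat > h.py <<'E'
import numpy as np, cv2
from bench import readout, eyes, r
def snap(n,f=None):
    s=eyes.snapshot(n)
    s['image']=np.array(s['image'])
    if f: cv2.imwrite('pics/'+f,s['image'])
    return s
def ray(s,u,v):
    W=np.array(s['world_to_cam']);R=W[:3,:3];t=W[:3,3]
    d=R.T@np.array([(u-s['cx'])/s['fx'],(v-s['cy'])/s['fy'],1]);return -R.T@t,d
def onz(s,u,v,z):
    c,d=ray(s,u,v);return c+d*(z-c[2])/d[2]
def proj(s,p):
    W=np.array(s['world_to_cam']);q=W[:3,:3]@np.array(p)+W[:3,3]
    return s['fx']*q[0]/q[2]+s['cx'],s['fy']*q[1]/q[2]+s['cy']
E
python3 - <<'E'
from h import *
import pickle
a=snap('scene');b=snap('top');pickle.dump((a,b),open('s0.pkl','wb'))
for s,n in((a,'scene0'),(b,'top0')):
    cv2.imwrite(f'pics/{n}.png',cv2.resize(s['image'],(800,600),interpolation=cv2.INTER_CUBIC))
    print(n,s['fx'],s['cx'],ray(s,256,192))
print(readout.sense())
E
```

```text
scene0 394.6414527550422 253.06002235064233 (array([  4.88599444, 807.16399477, 869.47856981]), array([ 0.45768525, -0.65319223, -0.60328055]))
top0 364.318928468697 258.0176355560643 (array([513.81264158, -13.90906862, 996.55987723]), array([ 0.08393025, -0.00481712, -0.99650058]))
{'time': 0.1, 'joint_pos': array([-7.75436891e+01,  7.50929006e+00,  8.53219241e+01,  1.15401730e-03,
        8.72619737e+01, -4.89380959e+00]), 'qd': array([ 0.04491367, -0.1536912 , -0.1136711 ,  0.00857166, -0.08560096,
       -0.00548764]), 'joint_efforts': array([ 1.83285156e-03, -5.70952106e+01, -5.01940048e+01, -1.60853865e-04,
        8.18972709e-03,  6.58639624e-05]), 'tool_pos': array([ 178.84205255, -572.21932134,  230.37556936]), 'tcp_rot': array([-9.00927499e+01,  9.09819586e-03, -1.62649943e+02]), 'ft_force': array([-0.61250996, -0.23434136, -0.00627221]), 'wrist_torque': array([ 0.00878333,  0.03695597, -0.04198723]), 'finger_gap': 85.26853762680753}
```

View pics/top0.png

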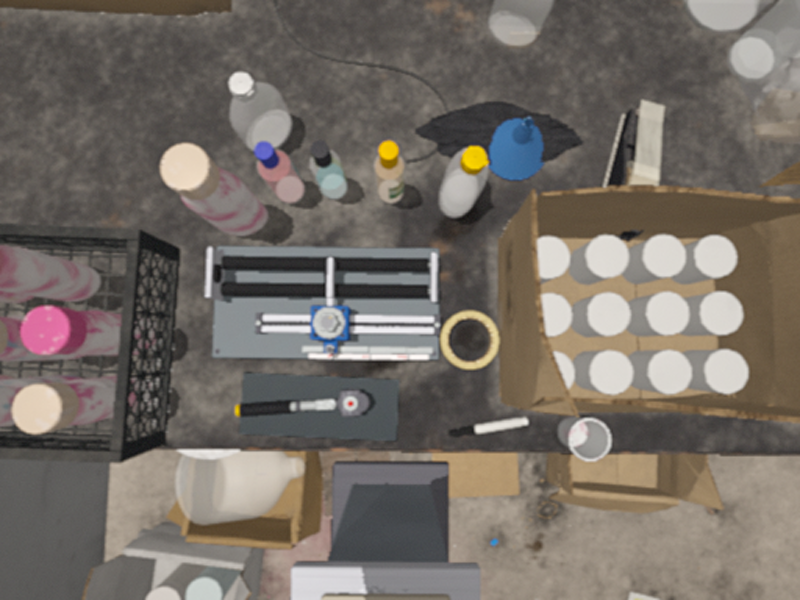

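View pics/scene0.png

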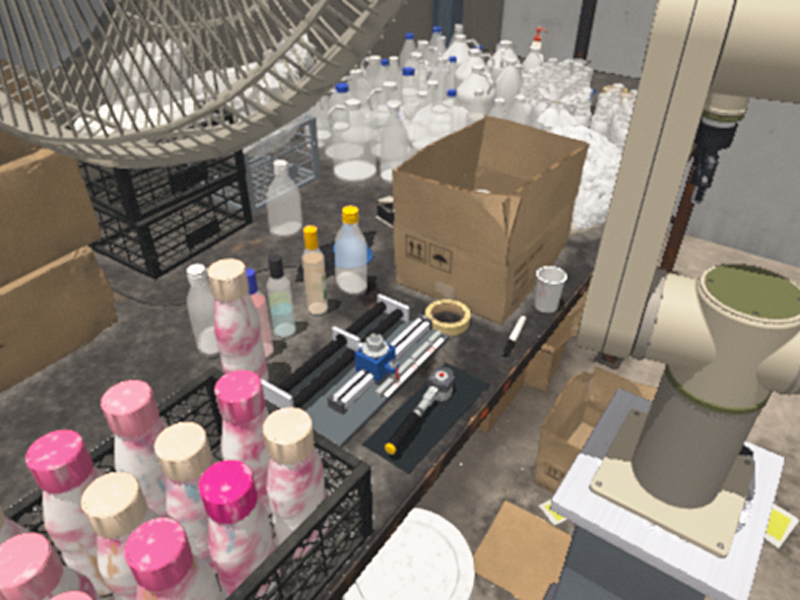

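Top view (800×600 pixels): stop at (330,323), wrench head at (350,403) with its handle pointing to +y (left), mat centre at about (320,407), tape at (470,340), marker at (490,426), cup at (587,438), carton right of 500. The scene view shows the same layout, with the crate of bottles to the left.

```bash
python3 - <<'E'
from h import *
import pickle
a,b=pickle.load(open('s0.pkl','rb'))
k=800/512
f=lambda u,v,z:np.round(onz(b,(u+.5)/k-.5,(v+.5)/k-.5,z),1)
im=b['image'];hsv=cv2.cvtColor(im,cv2.COLOR_BGR2HSV)
def comps(m,lo,z,n):
    c,l,st,ce=cv2.connectedComponentsWithStats(m.astype(np.uint8))
    for i in range(1,c):
        if st[i,4]>lo: print(n,st[i],np.round(ce[i],1),np.round(onz(b,*ce[i],z),1))
roi=np.zeros(im.shape[:2],bool);roi[150:290,130:290]=1
H,S,V=cv2.split(hsv)
comps((abs(H.astype(int)-108)<12)&(S>150)&(V>70)&roi,20,74,'blue')
comps(((H<8)|(H>172))&(S>110)&(V>80)&roi,2,49,'red')
comps((H>18)&(H<32)&(S>150)&(V>100)&roi,3,31,'yellow')
print('jig corners',[f(*p,12) for p in((215,248),(440,248),(214,358),(439,360))])
print('mat corners',[f(*p,3) for p in((244,373),(397,378),(241,434),(396,440))])
print('bolt',f(330,322,100),'whead',f(350,403,49),'tape',f(470,340,10),'cup',f(587,440,80),'carton near corners',f(540,190,150),f(575,412,250),f(500,405,0),'marker',f(490,426,8))
im2=cv2.resize(im[180:290,130:300],(800,518),interpolation=cv2.INTER_CUBIC);cv2.imwrite('pics/c0.png',im2)
E
```

```text
blue [199 196  25  26 120] [215.3 211.1] [541.8  83.7  74. ]
red [223 257   3   3   6] [223.8 257.8] [423.1  62.   49. ]
yellow [150 259   4   7  25] [151.7 262.1] [408.6 251.   31. ]
jig corners [array([684.2, 305.5,  12. ]), array([689.5, -87.1,  12. ]), array([493.6, 299.3,  12. ]), array([494.5, -86.5,  12. ])]
mat corners [array([468.2, 249.5,   3. ]), array([462.5, -14.6,   3. ]), array([364.8, 250.8,   3. ]), array([357.2, -14.2,   3. ])]
bolt [553.7  91.9 100. ] whead [423.4  62.   49. ] tape [ 529.4 -140.1   10. ] cup [ 372.3 -317.1   80. ] carton near corners [ 756.3 -228.9  150. ] [ 434.  -245.9  250. ] [ 418.  -193.5    0. ] marker [ 383.1 -174.8    8. ]
```

View pics/c0.png

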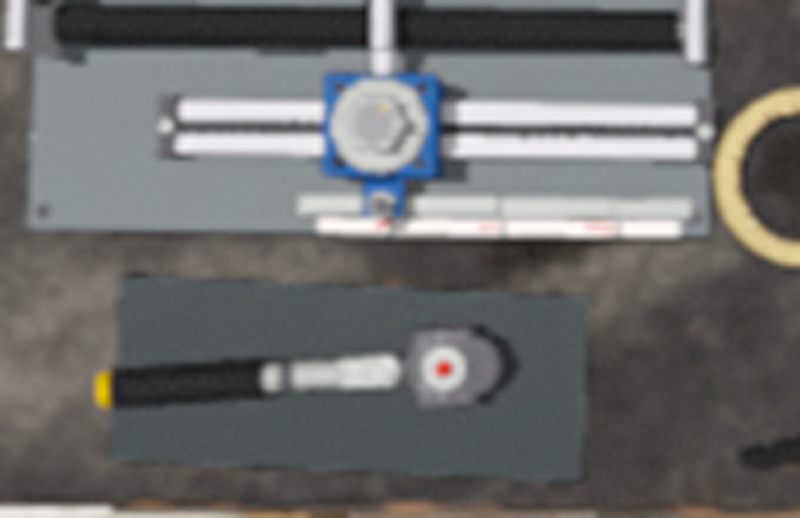

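Emit:
move_arm:
  motion: "16 32 5 0 0 50;16 32 5 0 0 50;16 32 5 0 0 50;16 32 5 0 0 50;16 32 5 0 0 50;16 32 5 0 0 50;16 32 5 0 0 50;16 32 5 0 0 50;16 32 5 0 0 50;16 32 5 0 0 50"
  fingers: 0

```text
time: 0.93
tool_pos: [341.0, -248.8, 282.3]
tcp_rot: [-89.9, 0.1, -112.4]
ft_force: [-0.1, 0.3, -0.5]
finger_gap: 0.2
```

```bash
python3 - <<'E'
from h import *
import pickle
a,b=pickle.load(open('s0.pkl','rb'))
g=lambda u,v,z:np.round(onz(b,130+(u+.5)/4.7059-.5,180+(v+.5)/4.7059-.5,z),1)
print('stop top corners',[g(*p,74) for p in((325,75),(439,75),(325,176),(438,178))])
print('bolt',g(379,125,100),'rail ends',g(178,128,38),g(697,128,38),'scale dots',g(383,224,15),g(487,227,15),g(600,227,15))
print('wh',g(444,369,49),'grip ends',g(115,388,31),g(258,380,31))
E
```

```text
stop top corners [array([580.7, 126.8,  74. ]), array([581.5,  65.5,  74. ]), array([526.5, 125.4,  74. ]), array([526.1,  64.9,  74. ])]
bolt [553.  94. 100.] rail ends [552.7 213.3  38. ] [556.1 -76.2  38. ] scale dots [500.5 100.7  15. ] [499.4  41.5  15. ] [500.1 -22.8  15. ]
wh [422.7  61.7  49. ] grip ends [408.7 244.9  31. ] [413.9 166.   31. ]
```

Emit:
move_arm:
  motion: "4 25 0 0 0 22.4;4 25 0 0 0 22.4;4 25 0 0 0 22.4;4 25 0 0 0 22.4;4 25 0 0 0 22.4;4 25 0 0 0 22.4;10 41 -4 0 0 22.4;21.2 42.5 -8 0 0 22.4;21.2 42.5 -8 0 0 22.4;21.2 42.5 -8 0 0 22.4"

```text
time: 1.77
tool_pos: [482.4, 112.5, 231.6]
tcp_rot: [-90.0, -0.0, -90.2]
ft_force: [0.6, -0.8, -0.1]
finger_gap: 0.0
```

Emit:
move_arm:
  motion: "0 0 0 0 0 0;0 0 0 0 0 0;0 0 0 0 0 0"

```text
time: 2.02
tool_pos: [480.9, 110.4, 231.7]
tcp_rot: [-90.1, -0.0, -90.2]
ft_force: [-0.1, -0.7, 0.3]
finger_gap: 0.1
```

```bash
python3 - <<'E'
from h import *
print(readout.sense()['tool_pos'],readout.sense()['tcp_rot'])
s=snap('wrist');print(ray(s,256,192),ray(s,256,0)[1])
print([proj(s,p) for p in((553,94,100),(553,125,74),(422,62,49))])
cv2.imwrite('pics/w1.png',s['image'])
E
```

```text
[480.9427067  110.35736428 231.71387998] [-9.01100758e+01 -3.71098725e-02 -9.02295835e+01]
(array([481.19540169, 193.53021641, 375.99199871]), array([ 0.00628727, -0.33297521, -0.94301639])) [ 0.00908558  0.32425944 -1.16798811]
[(np.float64(321.9829309218554), np.float64(193.58493446850585)), (np.float64(318.64083355456444), np.float64(159.47069954137032)), (np.float64(207.85431775786668), np.float64(204.08541035684246))]
```

View pics/w1.png

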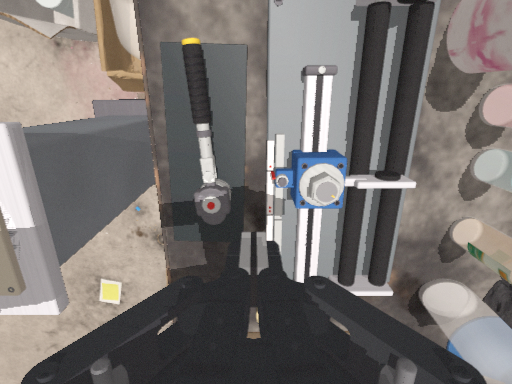

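Wrist view: wrench head's red dot at (210,206), handle up to the yellow cap at (191,41), stop top centre at about (319,180) and bolt hexagon at about (325,188).

```bash
python3 - <<'E'
from h import *
import pickle
s=snap('wrist');pickle.dump(s,open('w1.pkl','wb'));im=s['image']
c1=cv2.resize(im[145:215,285:355],(560,560),interpolation=cv2.INTER_CUBIC)
cv2.imwrite('pics/c1.png',c1)
hsv=cv2.cvtColor(im,cv2.COLOR_BGR2HSV);H,S,V=cv2.split(hsv)
def cen(m,z,n):
    c,l,st,ce=cv2.connectedComponentsWithStats(m.astype(np.uint8))
    for i in range(1,c):
        if st[i,4]>8: print(n,st[i],np.round(onz(s,*ce[i],z),1))
roi=np.zeros(H.shape,bool);roi[20:230,160:260]=1
cen(((H<8)|(H>172))&(S>120)&(V>80)&roi,49,'red');cen((H>18)&(H<32)&(S>150)&(V>100)&roi,31,'yel')
m=((abs(H.astype(int)-108)<12)&(S>150)&(V>60));m[:, :292]=0;m[:,360:]=0
ys,xs=np.nonzero(m[140:215]);xs=xs;ys=ys+140
print(xs.min(),xs.max(),ys.min(),ys.max())
for u in(291.5,344.5):print([np.round(onz(s,u,v,74)[:2],1) for v in(150,207)])
# black grip axis
m=(V<60)&roi;m[:45]=0;m[122:]=0;m[:,:178]=0;m[:,215:]=0
ys,xs=np.nonzero(m);p=np.polyfit(ys,xs,1);print('grip line',[np.round(onz(s,np.polyval(p,v),v,31)[:2],1) for v in(50,115)])
print(readout.sense()['tool_pos'])
E
```

```text
red [207 202   7   7  40] [425.1  60.4  49. ]
yel [181  38  18   7  96] [410.7 250.7  31. ]
292 344 150 207
[array([523.2, 135.2]), array([525.9,  67.1])]
[array([581.8, 134.9]), array([588.7,  66.8])]
grip line [array([412.7, 241.5]), array([418.7, 170.4])]
[481.42252113 109.91849305 233.60832074]
```

View pics/c1.png

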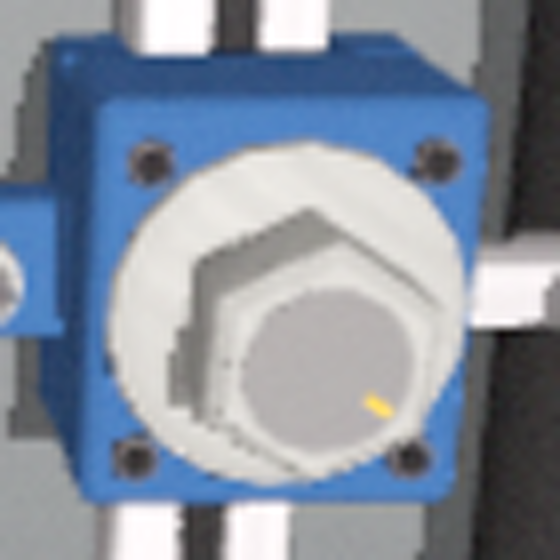

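Emit:
move_arm:
  motion: "3.5 3 0 0 0 0;7.2 5 0 0 0 0;7.2 5 -3 0 0 0;7.2 5 -6.5 0 0 0;7.2 5 -10 0 0 0;7.2 5 -13.5 0 0 0;7.2 5 -16.5 0 0 0;7.2 5 -18.3 0 0 0;7.2 5 -18.3 0 0 0;7.2 5 -18.3 0 0 0"

```text
time: 2.95
tool_pos: [553.3, 159.8, 50.4]
tcp_rot: [-90.0, -0.0, -90.3]
ft_force: [-0.9, -0.1, 1.9]
finger_gap: -0.0
```

```bash
python3 - <<'E'
from h import *
import pickle
s=pickle.load(open('w1.pkl','rb'))
g=lambda u,v,z:onz(s,285+(u+.5)/8-.5,145+(v+.5)/8-.5,z)[:2]
print('top',[np.round(g(*p,74),1) for p in((100,100),(490,97),(442,500),(88,500))])
c=g(327,367,100);print('c',c)
for p in((337,240),(440,303),(216,285),(205,402),(306,476)):
    for z in(98,):
        d=g(*p,z)-c;print(p,np.hypot(*d),np.degrees(np.arctan2(d[1],d[0])))
d=g(393,416,100)-g(366,397,100);print('tick',np.degrees(np.arctan2(d[1],d[0])))
cf=g(290,312,79);print('flange c',cf)
d=g(310,208,80)-cf;print('base corner',np.hypot(*d),np.degrees(np.arctan2(d[1],d[0])))
d=g(195,258,80)-cf;print('base corner',np.hypot(*d),np.degrees(np.arctan2(d[1],d[0])))
E
```

```text
top [array([529.7, 127.3]), array([584. , 127.4]), array([583.2,  66.7]), array([530.7,  67. ])]
c [557.33263885  96.72580006]
(337, 240) 16.924980890011174 88.39478758112594
(440, 303) 16.908537591374902 28.940006215279908
(216, 285) 18.510153642671888 144.12681076165563
(205, 402) 16.427383712095697 -160.15075147603196
(306, 476) 16.400628713090672 -93.7464707079381
tick -35.36121830025858
flange c [557.21588661  97.69069933]
base corner 15.525234401365761 84.78260864984406
base corner 16.39762229855405 149.47507620693978
```

Emit:
move_arm:
  motion: "0 -1.5 0 0 0 0;0 -1.8 0 0 0 0;0 -2.1 0 0 0 0;0 -2.4 0 0 0 0;0 -2.7 0 0 0 0;0 -3.0 0 0 0 0;0 -3.3 0 0 0 0;0 -3.6 0 0 0 0;0 -3.8 0 0 0 0;0 -4 0 0 0 0"

```text
time: 3.78
tool_pos: [554.8, 121.4, 51.2]
tcp_rot: [-89.8, 0.1, -90.2]
ft_force: [1.1, 3.3, 2.6]
finger_gap: 0.0
```

Emit:
move_arm:
  motion: "0 -0.4 0 0 0 0;0 -0.8 0 0 0 0;0 -1.2 0 0 0 0;0 -1.6 0 0 0 0;0 -2 0 0 0 0;0 -2.4 0 0 0 0;0 -2.8 0 0 0 0;0 -3.2 0 0 0 0;0 -3.6 0 0 0 0;0 -3.8 0 0 0 0"

```text
time: 4.62
tool_pos: [554.1, 82.6, 50.2]
tcp_rot: [-89.9, 0.0, -90.3]
ft_force: [0.9, 2.7, 2.1]
finger_gap: -0.4
```

```bash
python3 - <<'E'
from h import *
st=readout.sense();print(st['tool_pos'],st['ft_force'])
s=snap('wrist','w2.png');t=snap('top','t2.png')
for s in(s,t):
    print([proj(s,p) for p in((555,97-65+31,74),(555,97-65-31,74))])
    H,S,V=cv2.split(cv2.cvtColor(s['image'],cv2.COLOR_BGR2HSV))
    m=((abs(H.astype(int)-108)<12)&(S>150)&(V>60)).astype(np.uint8)
    c,l,q,ce=cv2.connectedComponentsWithStats(m)
    print([(list(q[i]),np.round(ce[i],1)) for i in range(1,c) if q[i,4]>60])
E
```

```text
[554.12583554  82.60322325  50.18296307] [0.92156875 2.72027034 2.07694754]
[(np.float64(256.0431384247156), np.float64(298.64527611037045)), (np.float64(256.28273243870404), np.float64(382.5275651250937))]
[([np.int32(209), np.int32(241), np.int32(23), np.int32(41), np.int32(351)], array([219.4, 259.6])), ([np.int32(281), np.int32(241), np.int32(27), np.int32(42), np.int32(673)], array([293.1, 260.6]))]
[(np.float64(223.66606609197618), np.float64(205.98704861214856)), (np.float64(248.1779461901591), np.float64(206.27864810477976))]
[([np.int32(314), np.int32(76), np.int32(33), np.int32(39), np.int32(941)], array([330.2,  95.7]))]
```

Emit:
move_arm:
  motion: "0 -0.2 0 0 0 0;0 -0.4 0 0 0 0;0 -0.5 0 0 0 0;0 -0.6 0 0 0 0;0 -0.6 0 0 0 0"

```text
time: 5.13
tool_pos: [553.0, 76.4, 49.0]
tcp_rot: [-90.0, -0.0, -90.3]
ft_force: [0.5, -0.1, 0.5]
finger_gap: -0.2
```

```bash
python3 - <<'E'
from h import *
s=snap('wrist','w3.png')
H,S,V=cv2.split(cv2.cvtColor(s['image'],cv2.COLOR_BGR2HSV))
m=((abs(H.astype(int)-108)<12)&(S>150)&(V>60))
for u in(290,300,215,225):
    v=np.nonzero(m[200:330,u])[0]+200;print(u,v.min(),v.max(),onz(s,u,v.min(),74))
E
```

```text
290 244 277 [570.63795565  90.3918517   74.        ]
300 245 281 [575.55552093  89.81206076  74.        ]
215 267 278 [533.28458381  77.42137549  74.        ]
225 244 260 [538.84090494  90.55119796  74.        ]
```

Emit:
move_arm:
  motion: "0 1.5 0 0 0 0;0 2 2 0 0 0;0 2 6 0 0 0;0 2 10 0 0 0;0 2 14 0 0 0;-3 0 17 0 0 0;-5 -2.5 19 0 0 0;-6.5 -4 20 0 0 0;-6.5 -4 20 0 0 0;-6.5 -4 20 0 0 0"
  fingers: 8.54

```text
time: 6.02
tool_pos: [488.7, 36.2, 250.5]
tcp_rot: [-89.8, 0.0, -90.3]
ft_force: [0.2, -0.1, -0.7]
finger_gap: 85.5
```

```bash
python3 - <<'E'
from h import *
import pickle
print(readout.sense()['tool_pos'])
s=snap('wrist');t=snap('top');pickle.dump((s,t),open('w4.pkl','wb'))
u,v=map(int,proj(s,(555,32,90)));print(u,v)
im=s['image'];u=min(max(u,40),472);v=min(max(v,40),344)
A=cv2.resize(im[v-40:v+40,u-40:u+40],(560,560),interpolation=cv2.INTER_CUBIC)
cv2.imwrite('pics/c4.png',A);print(u-40,v-40)
E
```

```text
[488.65556226  36.22018187 250.50115272]
311 175
271 135
```

View pics/c4.png

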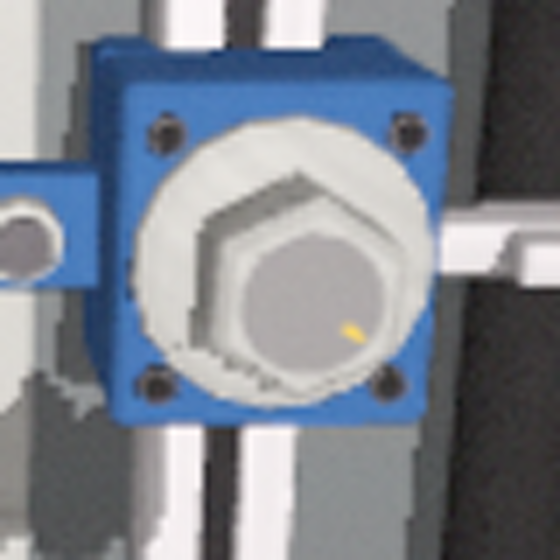

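The stop now shows its top-face corners at crop (124,84), (452,80), (428,422) and (115,424), with the bolt centre at (313,302).

```bash
python3 - <<'E'
from h import *
import pickle
s,t=pickle.load(open('w4.pkl','rb'))
g=lambda u,v,z:onz(s,271+(u+.5)/7-.5,135+(v+.5)/7-.5,z)[:2]
P=[g(*p,74) for p in((124,84),(452,80),(428,422),(115,424))];print(np.round(P,1),np.mean(P,0))
c=g(313,302,100);print('bolt',c,'flange',g(283,262,79))
for p,z in(((315,204),98),((402,250),98),((220,244),98),((298,392),98),((297,172),80),((200,228),80)):
    d=g(*p,z)-(c if z==98 else g(283,262,79));print(p,np.hypot(*d),np.degrees(np.arctan2(d[1],d[0])))
H,S,V=cv2.split(cv2.cvtColor(s['image'],cv2.COLOR_BGR2HSV))
roi=np.zeros(H.shape,bool);roi[20:260,130:260]=1
for n,m,z in(('red',((H<8)|(H>172))&(S>120)&(V>80),49),('yel',(H>18)&(H<32)&(S>150)&(V>100),31)):
    k,l,st,ce=cv2.connectedComponentsWithStats((m&roi).astype(np.uint8))
    for i in range(1,k):
        if st[i,4]>8:print(n,st[i],onz(s,*ce[i],z))
m=t['image'];H,S,V=cv2.split(cv2.cvtColor(m,cv2.COLOR_BGR2HSV))
b=((abs(H.astype(int)-108)<12)&(S>150)&(V>70));ys,xs=np.nonzero(b[190:230,190:300])
if len(xs):print('top blue',xs.min()+190,xs.max()+190,ys.min()+190,ys.max()+190,[onz(t,u,205,74)[1] for u in(xs.min()+189.5,xs.max()+190.5)])
E
```

```text
[[529.7  62.1]
 [584.3  62.4]
 [585.4   1.8]
 [530.1   1.8]] [557.37116563  32.01183495]
bolt [557.54487128  31.73761858] flange [556.93491428  32.58433364]
(315, 204) 15.46788578051899 90.9983806863574
(402, 250) 16.087903834153007 29.36039451544904
(220, 244) 17.445471907293033 148.59516063404826
(298, 392) 15.846003769949629 -93.51005399567215
(297, 172) 15.751788080164443 85.73764634082002
(200, 228) 15.77994238570706 156.57128188339644
red [199 141   7   7  41] [425.08521356  61.48080133  49.        ]
top blue 225 248 196 204 [np.float64(60.94187831554712), np.float64(0.22952670699373634)]
```

Emit:
move_arm:
  motion: "-3 1.2 -2 0 0 4.6;-6.4 2.5 -4 0 0 4.6;-6.4 2.5 -8 0 0 4.6;-6.4 2.5 -11 0 0 4.6;-6.4 2.5 -14 0 0 4.6;-6.4 2.5 -17 0 0 4.6;-6.4 2.5 -17 0 0 4.6;-6.4 2.5 -17 0 0 4.6"
  fingers: 6.4

```text
time: 6.78
tool_pos: [422.1, 62.3, 77.1]
tcp_rot: [-90.4, 0.0, -85.6]
ft_force: [-0.9, -0.2, 0.5]
finger_gap: 64.1
```

```bash
python3 - <<'E'
from h import *
q=readout.sense();print(q['tool_pos'],q['tcp_rot'],q['finger_gap'])
s=snap('wrist')
print(proj(s,q['tool_pos']))
cv2.imwrite('pics/w5.png',s['image'])
H,S,V=cv2.split(cv2.cvtColor(s['image'],cv2.COLOR_BGR2HSV))
for n,m,z in(('red',((H<8)|(H>172))&(S>120)&(V>80),49),('yel',(H>18)&(H<32)&(S>150)&(V>100),31)):
    k,l,st,ce=cv2.connectedComponentsWithStats(m.astype(np.uint8))
    for i in range(1,k):
        if st[i,4]>20:print(n,st[i],onz(s,*ce[i],z))
E
```

```text
[422.08993142  62.29537798  77.13787435] [-9.03691465e+01  2.79027013e-02 -8.56010376e+01] 64.1476629948269
(np.float64(254.07456097252467), np.float64(243.47480662808286))
red [253 220  15  14 147] [426.21815611  59.95992968  49.        ]
red [350 248  19  25 151] [499.62463816  38.59917004  49.        ]
```

View pics/w5.png

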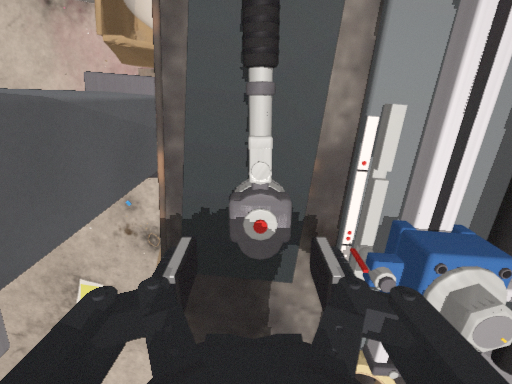

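The head at (260,226) lies between the fingertips (190 and 322), about 3 mm to their right. I'll shift, descend and grip.

Emit:
move_arm:
  motion: "0.25 -0.1 -2 0 0 0;0.25 -0.1 -4 0 0 0;0.25 -0.1 -5.5 0 0 0;0.25 -0.1 -6.4 0 0 0;0.25 -0.1 -6.4 0 0 0;0.25 -0.1 -6.4 0 0 0"

```text
time: 7.33
tool_pos: [427.8, 60.9, 16.6]
tcp_rot: [-89.9, -0.0, -85.6]
ft_force: [-0.1, 0.2, 0.3]
finger_gap: 63.6
```

Emit:
move_arm:
  motion: "0 0 0 0 0 0;0 0 0 0 0 0;0 0 0 0 0 0;0 0 0 0 0 0;0 0 0 0 0 0;0 0 0 0 0 0"
  fingers: 3.6
  squeeze: 50

```text
time: 7.83
tool_pos: [428.2, 60.8, 17.1]
tcp_rot: [-89.9, -0.0, -85.6]
ft_force: [-2.5, -0.5, 6.1]
finger_gap: 43.5
```

Emit:
move_arm:
  motion: "0 0 1 0 0 0;0 0 3 0 0 0;0 0 6 0 0 0;0 0 9 0 0 0;0 0 12 0 0 0;0 0 13 0 0 0;0 0 13 0 0 0;0 0 13 0 0 0"

```text
time: 8.5
tool_pos: [426.7, 60.7, 144.9]
tcp_rot: [-90.0, -0.0, -85.6]
ft_force: [-1.1, -0.2, -6.8]
finger_gap: 43.1
```

```bash
python3 - <<'E'
from h import *
q=readout.sense();print(q['tool_pos'],q['tcp_rot'],q['finger_gap'],q['ft_force'],q['wrist_torque'],q['joint_pos'])
s=snap('wrist')
cv2.imwrite('pics/w6.png',s['image'])
H,S,V=cv2.split(cv2.cvtColor(s['image'],cv2.COLOR_BGR2HSV))
k,l,st,ce=cv2.connectedComponentsWithStats((((H<8)|(H>172))&(S>120)&(V>80)).astype(np.uint8))
for i in range(1,k):
    if st[i,4]>20:print(st[i],[np.round(onz(s,*ce[i],z)-q['tool_pos'],1) for z in(q['tool_pos'][2]+29,q['tool_pos'][2]+35)])
E
```

```text
[426.74012136  60.74879543 144.87178426] [-8.99805182e+01 -4.82451698e-03 -8.56497605e+01] 43.12581151263897 [-1.12322864 -0.1966639  -6.84657331] [-0.11710395  0.03098916 -0.02828733] [ 1.28334691e+00 -1.64879997e+01  1.17088328e+02 -3.84108973e-03
  7.93799593e+01 -3.06618616e+00]
[325 213  11  15  65] [array([32.3, 31.4, 29. ]), array([30.3, 34.1, 35. ])]
[243 270  21  20 319] [array([-0.2, -3.7, 29. ]), array([-0.5,  0.8, 35. ])]
```

View pics/w6.png

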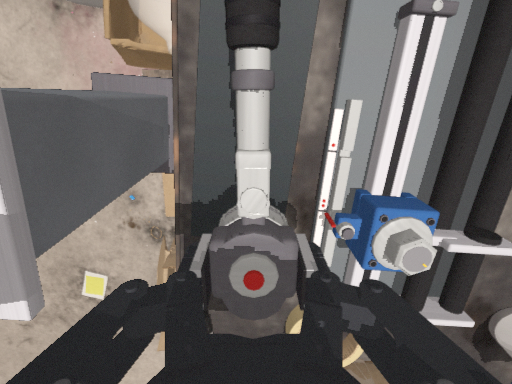

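Held wrench: red dot at (254,280), handle straight up the picture. The bolt top is at about (415,257), unobstructed.

```bash
python3 - <<'E'
from h import *
s=snap('wrist');im=s['image']
print(readout.sense()['tool_pos'])
g=cv2.cvtColor(im,cv2.COLOR_BGR2GRAY)
c=cv2.resize(g[215:285,370:450],None,fx=8,fy=8,interpolation=cv2.INTER_CUBIC)
ci=cv2.HoughCircles(cv2.medianBlur(c,7),cv2.HOUGH_GRADIENT,1.5,60,param1=80,param2=25,minRadius=60,maxRadius=160)
if ci is not None:
    for x,y,R in ci[0][:5]:
        u,v=370+(x+.5)/8-.5,215+(y+.5)/8-.5;print(u,v,R/8,onz(s,u,v,100))
for q in((415,255),(415,258)):print(onz(s,*q,100))
# circle top by colour similarity
f=cv2.floodFill(cv2.medianBlur(im,3).copy(),None,(412,262),(0,0,255),(6,)*3,(6,)*3,cv2.FLOODFILL_FIXED_RANGE)
print(f[0],f[3]); x,y,w,h=f[3];print(onz(s,x+w/2-.5,y+h/2-.5,100))
E
```

```text
[425.25026917  60.70083557 142.90704081]
394.96875 249.71875 19.6875 [536.90735605  38.62103398 100.        ]
400.78125 255.15625 15.4125 [542.58548401  34.19640072 100.        ]
414.28125 237.15625 18.0 [548.9356837   50.50510575 100.        ]
403.96875 244.46875 17.4375 [542.69499257  43.69070269 100.        ]
381.09375 276.53125 9.61875 [531.70609625  13.54375136 100.        ]
[553.59355328  35.1818627  100.        ]
[554.30443821  32.52606151 100.        ]
530 (405, 248, 29, 25)
[557.90836458  30.98373475 100.        ]
```

Emit:
move_arm:
  motion: "2 0 0.5 0 0 7;4 0 0.5 0 0 14;6 0 0.5 0 0 21;8 0 0.5 0 0 28;10 -1 0.5 0 0 35;11 -2 0.5 0 0 42;12 -2.5 0.5 0 0 48;13 -2.9 0.5 0 0 52.7;13 -2.9 0.5 0 0 52.7;13 -2.9 0.5 0 0 52.7"

```text
time: 9.43
tool_pos: [555.5, 31.7, 147.7]
tcp_rot: [-90.1, 0.2, -33.1]
ft_force: [-0.2, -0.4, -5.4]
finger_gap: 43.4
```

```bash
cat > avg.py <<'E'
from h import *
def avg(n=8):
    P=[]
    for i in range(n):
        eyes.snapshot('wrist');q=readout.sense();P.append(np.r_[q['tool_pos'],q['tcp_rot'],q['ft_force']])
    P=np.array(P);return np.round(P.mean(0),2),np.round(P.std(0),2)
E
python3 - <<'E'
from avg import *
print(*avg())
s=snap('wrist');q=readout.sense()
H,S,V=cv2.split(cv2.cvtColor(s['image'],cv2.COLOR_BGR2HSV))
k,l,st,ce=cv2.connectedComponentsWithStats((((H<8)|(H>172))&(S>120)&(V>80)).astype(np.uint8))
for i in range(1,k):
    if st[i,4]>100:print(st[i],onz(s,*ce[i],147.7+32))
a=snap('scene');u,v=map(int,proj(a,(557,32,115)));print(u,v)
cv2.imwrite('pics/a7.png',cv2.resize(a['image'][v-60:v+50,u-70:u+80],(750,550),interpolation=cv2.INTER_CUBIC))
E
```

```text
[ 5.5602e+02  3.2070e+01  1.4954e+02 -9.0040e+01  8.0000e-02 -3.3020e+01
  7.0000e-02  3.3000e-01 -6.0300e+00] [0.48 0.07 0.81 0.04 0.07 0.06 0.52 0.57 0.57]
[243 270  21  20 322] [559.03621817  29.91408297 179.7       ]
253 200
```

View pics/a7.png

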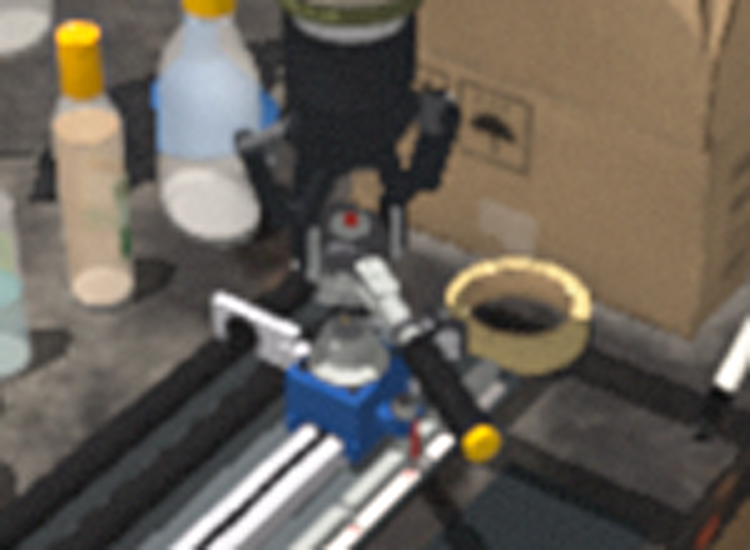

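```bash
python3 - <<'E'
from h import *
a=snap('scene')
im=a['image'];H,S,V=cv2.split(cv2.cvtColor(im,cv2.COLOR_BGR2HSV))
m=(((H<8)|(H>172))&(S>110)&(V>80)).astype(np.uint8);m[:170]=0;m[196:]=0;m[:,:240]=0;m[:,270:]=0
k,l,st,ce=cv2.connectedComponentsWithStats(m);print(st[1:],ce[1:])
g=lambda u,v,z:np.round(onz(a,183+(u+.5)/5-.5,140+(v+.5)/5-.5,z),1)
for z in(179.5,181.5):print('red',[onz(a,*c,z) for c in ce[1:]])
print('blue top corners',g(286,368,74),g(352,413,74)) 
print('flange L/R/bottom extremes',g(306,365,77),g(390,365,77),g(345,388,77),'bolt top',g(346,335,100))
E
```

```text
[[252 183   2   2   4]] [[252.5 183.5]]
red [array([561.07548245,  31.84431232, 179.5       ])]
red [array([559.46328893,  34.09168554, 181.5       ])]
blue top corners [586.2  64.9  74. ] [528.1  75.3  74. ]
flange L/R/bottom extremes [575.7  58.1  77. ] [533.1  27.7  77. ] [543.1  61.8  77. ] bolt top [556.2  42.5 100. ]
```

Emit:
move_arm:
  motion: "0 0.08 -1 0 0 0;0 0.08 -2 0 0 0;0 0.08 -2.8 0 0 0;0 0.08 -3.2 0 0 0;0 0.08 -3.4 0 0 0;0 0.08 -3.6 0 0 0;0 0.08 -3.8 0 0 0;0 0.08 -4 0 0 0"

```text
time: 10.65
tool_pos: [557.6, 32.4, 110.9]
tcp_rot: [-90.0, -0.1, -33.0]
ft_force: [1.1, -1.2, -4.7]
finger_gap: 43.3
```

Emit:
move_arm:
  motion: "0 0 -0.2 0 0 0;0 0 -0.4 0 0 0;0 0 -0.6 0 0 0;0 0 -0.8 0 0 0"

```text
time: 10.98
tool_pos: [557.7, 32.3, 102.8]
tcp_rot: [-90.0, -0.1, -33.0]
ft_force: [3.1, -1.9, -3.9]
finger_gap: 43.6
```

Emit:
move_arm:
  motion: "0.04 -0.02 -0.2 0 0 0;0.04 -0.02 -0.4 0 0 0;0.04 -0.02 -0.6 0 0 0;0.04 -0.02 -0.8 0 0 0;0.04 -0.02 -0.9 0 0 0;0.04 -0.02 -0.9 0 0 0"

```text
time: 11.48
tool_pos: [557.8, 32.2, 94.2]
tcp_rot: [-90.0, -0.1, -33.0]
ft_force: [0.9, -2.6, 2.0]
finger_gap: 42.7
```

Emit:
move_arm:
  motion: "0 0 0 0 0 0;0 0 0 0 0 0;0 0 0 0 0 0;0 0 0 0 0 0;0 0 0.5 0 0 0;0 0 2 0 0 0;0 0 4.5 0 0 0;0 0 7.5 0 0 0;0 0 8 0 0 0;0 0 8 0 0 0"
  fingers: 6.8

```text
time: 12.32
tool_pos: [559.4, 32.4, 177.0]
tcp_rot: [-89.8, -0.3, -32.9]
ft_force: [0.1, -1.4, 0.3]
finger_gap: 68.3
```

```bash
python3 - <<'E'
from h import *
q=readout.sense();print(q['tool_pos'],q['tcp_rot'])
s=snap('wrist');cv2.imwrite('pics/w8.png',s['image'])
H,S,V=cv2.split(cv2.cvtColor(s['image'],cv2.COLOR_BGR2HSV))
k,l,st,ce=cv2.connectedComponentsWithStats((((H<8)|(H>172))&(S>120)&(V>80)).astype(np.uint8))
for i in range(1,k):
    if st[i,4]>60:print(st[i],onz(s,*ce[i],126),onz(s,*ce[i],146))
k,l,st,ce=cv2.connectedComponentsWithStats(((H>18)&(H<32)&(S>150)&(V>100)).astype(np.uint8))
for i in range(1,k):
    if st[i,4]>60:print(st[i],onz(s,*ce[i],108))
# grip axis in image
m=(V<60);m[120:]=0;m[:,:200]=0;m[:,320:]=0
ys,xs=np.nonzero(m)
for v in(10,30):
    x=np.nonzero(m[v])[0]
    if len(x):print(v,x.min(),x.max(),onz(s,x.mean(),v,108))
E
```

```text
[559.35633044  32.40968527 177.0499728 ] [-89.81663419  -0.29260778 -32.94634445]
[246 203  12  12 121] [557.47931977  31.61898523 126.        ] [550.37773964  36.32775109 146.        ]
10 217 267 [440.0338664   99.58502272 108.        ]
30 218 266 [449.22001381  92.17158513 108.        ]
```

View pics/w8.png

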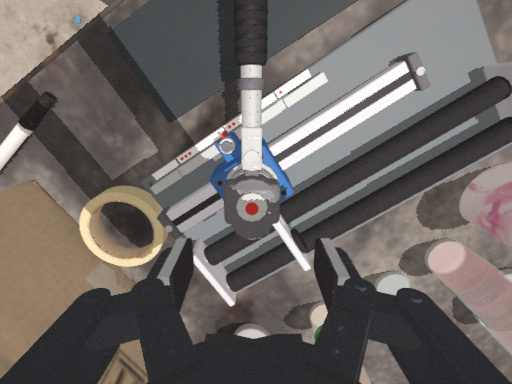

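Seated: red dot at (252,208), which ray-casts to (557.5,31.6) at the seated height. The handle's yaw is about 150°. Next I go behind the grip.

Emit:
move_arm:
  motion: "-4 1 0 0 0 0;-8 2 0 0 0 0;-12 3 0 0 0 0;-14.3 3.7 0 0 0 0;-14.3 3.7 -3 0 0 0;-14.3 3.7 -6 0 0 0;-14.3 3.7 -7.8 0 0 0;-14.3 3.7 -7.8 0 0 0;-14.3 3.7 -7.8 0 0 0"
  fingers: 0

```text
time: 13.12
tool_pos: [412.3, 69.3, 93.5]
tcp_rot: [-90.2, 0.2, -32.9]
ft_force: [-0.9, -0.3, -0.7]
finger_gap: -0.1
```

```bash
python3 - <<'E'
from avg import *
m,s=avg(4);print(m)
B=np.array([557.5,31.8]);p0=m[:2]
for d in(149.5,)+tuple(range(147,70,-3)):
    f=np.radians(d);p=B+142*np.array([np.cos(f),np.sin(f)])-25.5*np.array([np.sin(f),-np.cos(f)])
    print(d,np.round((p-p0)/10,2),end='; ')
E
```

```text
[ 4.1476e+02  6.9370e+01  9.6130e+01 -8.9980e+01 -3.0000e-02 -3.2960e+01
  3.7000e-01  1.6000e-01  4.7000e-01]
149.5 [0.74 1.25]; 147 [0.98 1.84]; 144 [1.29 2.53]; 141 [1.63 3.2 ]; 138 [2.02 3.85]; 135 [2.43 4.48]; 132 [2.88 5.09]; 129 [3.36 5.67]; 126 [3.86 6.23]; 123 [4.4  6.76]; 120 [4.97 7.27]; 117 [5.56 7.74]; 114 [6.17 8.18]; 111 [6.8  8.59]; 108 [7.46 8.96]; 105 [8.14 9.3 ]; 102 [8.83 9.6 ]; 99 [9.53 9.87]; 96 [10.25 10.1 ]; 93 [10.98 10.29]; 90 [11.72 10.44]; 87 [12.47 10.56]; 84 [13.22 10.63]; 81 [13.98 10.67]; 78 [14.73 10.66]; 75 [15.49 10.62]; 72 [16.24 10.54];
```

Emit:
move_arm:
  motion: "0.74 1.25 0 0 0 0;0.98 1.84 0 0 0 -2;1.29 2.53 0 0 0 -5;1.63 3.2 0 0 0 -8;2.02 3.85 0 0 0 -11;2.43 4.48 0 0 0 -14;2.88 5.09 0 0 0 -17;3.36 5.67 0 0 0 -20;3.86 6.23 0 0 0 -23;3.86 6.23 0 0 0 -23"

```text
time: 14.15
tool_pos: [454.4, 132.3, 96.7]
tcp_rot: [-89.9, -0.1, -56.1]
ft_force: [0.4, -0.2, -0.2]
finger_gap: 0.0
```

Emit:
move_arm:
  motion: "0.54 0.53 0 0 0 -3;1.11 1.04 0 0 0 -6"

```text
time: 14.32
tool_pos: [464.3, 141.8, 96.1]
tcp_rot: [-90.0, -0.0, -62.0]
ft_force: [-1.3, -1.6, 1.7]
finger_gap: -0.1
```

```bash
python3 - <<'E'
from h import *
print(readout.sense()['ft_force'])
for n in('scene','top'):
    s=snap(n,'p_'+n+'.png')
    H,S,V=cv2.split(cv2.cvtColor(s['image'],cv2.COLOR_BGR2HSV))
    k,l,st,ce=cv2.connectedComponentsWithStats(((H>18)&(H<32)&(S>150)&(V>100)).astype(np.uint8))
    for i in range(1,k):
        if st[i,4]>8:
            p=onz(s,*ce[i],108)
            if 300<p[0]<700 and -50<p[1]<330:
                d=p[:2]-[557.5,31.8];print(n,st[i],p,np.hypot(*d),np.degrees(np.arctan2(d[1],d[0])))
E
```

```text
[-1.25714028 -1.58303924  1.68628178]
scene [243 243   7   7  36] [464.58455483 196.92353407 108.        ] 189.47047647332093 119.366571671623
```

Emit:
move_arm:
  motion: "0.59 0.47 0 0 0 -3;1.2 0.91 0 0 0 -6"

```text
time: 14.58
tool_pos: [475.7, 150.8, 95.7]
tcp_rot: [-90.0, -0.0, -67.9]
ft_force: [-1.0, -1.1, 0.7]
finger_gap: 0.1
```

Emit:
move_arm:
  motion: "0.63 0.41 0 0 0 -3"

```text
time: 14.67
tool_pos: [482.1, 155.1, 95.8]
tcp_rot: [-90.0, -0.0, -70.9]
ft_force: [-1.8, -1.5, -0.5]
finger_gap: 0.1
```

Emit:
move_arm:
  motion: "0.66 0.37 0 0 0 -3"

```text
time: 14.75
tool_pos: [488.7, 158.8, 95.7]
tcp_rot: [-90.0, 0.0, -73.9]
ft_force: [-3.1, -0.3, 0.9]
finger_gap: -0.1
```

Emit:
move_arm:
  motion: "0.45 0.22 0 0 0 -2"

```text
time: 14.83
tool_pos: [493.5, 161.2, 95.8]
tcp_rot: [-90.0, 0.0, -75.9]
ft_force: [-1.8, -1.0, 1.0]
finger_gap: -0.5
```

Emit:
move_arm:
  motion: "0.46 0.2 0 0 0 -2"

```text
time: 14.92
tool_pos: [497.8, 163.2, 95.7]
tcp_rot: [-90.0, 0.0, -77.9]
ft_force: [-1.9, 0.9, 1.4]
finger_gap: -0.0
```

Emit:
move_arm:
  motion: "0.47 0.19 0 0 0 -2"

```text
time: 15.0
tool_pos: [502.4, 165.1, 95.7]
tcp_rot: [-90.0, 0.0, -79.8]
ft_force: [-3.0, 1.4, 1.6]
finger_gap: -0.3
```

Emit:
move_arm:
  motion: "0.47 0.18 0 0 0 -2"

```text
time: 15.08
tool_pos: [507.1, 166.9, 95.7]
tcp_rot: [-90.0, 0.0, -81.8]
ft_force: [-1.2, 0.1, 1.4]
finger_gap: -0.2
```

Emit:
move_arm:
  motion: "0.48 0.17 0 0 0 -2"

```text
time: 15.17
tool_pos: [511.9, 168.6, 95.7]
tcp_rot: [-90.0, 0.0, -83.8]
ft_force: [-1.7, 0.8, 1.1]
finger_gap: 0.2
```

Emit:
move_arm:
  motion: "0.48 0.15 0 0 0 -2"

```text
time: 15.25
tool_pos: [516.7, 170.1, 95.8]
tcp_rot: [-90.0, 0.0, -85.8]
ft_force: [-1.9, 0.3, 1.0]
finger_gap: 0.1
```

Emit:
move_arm:
  motion: "0.49 0.13 0 0 0 -2"

```text
time: 15.33
tool_pos: [521.6, 171.4, 95.7]
tcp_rot: [-90.0, 0.0, -87.8]
ft_force: [-2.1, 0.7, 0.1]
finger_gap: 0.3
```

Emit:
move_arm:
  motion: "0.49 0.11 0 0 0 -2"

```text
time: 15.42
tool_pos: [526.5, 172.5, 95.7]
tcp_rot: [-90.0, 0.0, -89.8]
ft_force: [-2.0, 0.6, 0.8]
finger_gap: 0.1
```

Emit:
move_arm:
  motion: "0.49 0.1 0 0 0 -2"

```text
time: 15.5
tool_pos: [531.4, 173.5, 95.8]
tcp_rot: [-90.0, 0.0, -91.8]
ft_force: [-3.4, 1.8, 1.7]
finger_gap: -0.2
```

Emit:
move_arm:
  motion: "0.5 0.08 0 0 0 -2"

```text
time: 15.58
tool_pos: [535.7, 174.3, 95.5]
tcp_rot: [-90.1, 0.0, -93.8]
ft_force: [-8.0, 1.3, 1.6]
finger_gap: -0.1
```

Emit:
move_arm:
  motion: "0.5 0.06 0 0 0 -2"

```text
time: 15.67
tool_pos: [540.1, 175.0, 95.2]
tcp_rot: [-90.2, 0.0, -95.8]
ft_force: [-6.6, 2.5, 2.6]
finger_gap: 0.2
```

```bash
cat > fold.py <<'E'
from h import *
print(readout.sense()['ft_force'],readout.sense()['tool_pos'])
s=snap('scene')
H,S,V=cv2.split(cv2.cvtColor(s['image'],cv2.COLOR_BGR2HSV))
k,l,st,ce=cv2.connectedComponentsWithStats(((H>18)&(H<32)&(S>150)&(V>100)).astype(np.uint8))
for i in range(1,k):
    if st[i,4]>8:
        p=onz(s,*ce[i],108)
        if 300<p[0]<800 and 100<p[1]<330:
            d=p[:2]-[557.5,31.8];print(st[i],p,np.hypot(*d),np.degrees(np.arctan2(d[1],d[0])))
E
python3 fold.py
```

```text
[-6.58759201  2.47481162  2.59969699] [540.11929154 175.04030223  95.16646348]
[207 233   7   8  39] [567.45881083 225.13029246 108.        ] 193.58662116796512 87.05119184766365
```

Emit:
move_arm:
  motion: "0.4 0.03 0 0 0 -2;0.8 0.03 0 0 0 -4"

```text
time: 15.88
tool_pos: [548.3, 175.7, 95.3]
tcp_rot: [-90.2, 0.0, -99.8]
ft_force: [-5.3, 4.9, 2.6]
finger_gap: 0.1
```

```bash
python3 fold.py
```

```text
[-5.34032763  4.92566807  2.63018766] [548.28550683 175.73967888  95.33443919]
[205 231   6   8  37] [578.99706639 223.75864612 108.        ] 193.1586024102982 83.6101832684962
```

Emit:
move_arm:
  motion: "0.35 0 0 0 0 -1;0.35 0 0 0 0 -1;0.35 0 0 0 0 -1;0.35 0 0 0 0 -1"

```text
time: 16.27
tool_pos: [552.1, 175.7, 95.5]
tcp_rot: [-90.1, 0.1, -100.7]
ft_force: [-4.5, 2.6, 1.3]
finger_gap: 0.1
```

```bash
python3 fold.py
```

```text
[-4.49266563  2.56906569  1.27996769] [552.12762727 175.74465226  95.54063937]
[203 230   7   8  36] [585.72706326 221.98652321 108.        ] 192.26981226836156 81.55791408732021
```

The force peaked at 8 N, then fell to 4.5 N while the cap moved on, so the wrench tripped at a fold of about 0.15 rad. I'll back off gently.

Emit:
move_arm:
  motion: "-0.5 0 0 0 0 0;-1 0 0 0 0 0;-1.5 0 0 0 0 0;-2.1 0 0 0 0 0;-3.5 0 0 0 0 0;-4.5 0 2 0 0 0;-4.5 0 5 0 0 0;-4.5 0 8 0 0 0;-4.5 0 10 0 0 0;-4.5 0 10 0 0 0"

```text
time: 17.15
tool_pos: [511.1, 175.5, 201.9]
tcp_rot: [-89.5, 0.2, -100.8]
ft_force: [0.8, 0.2, 0.5]
finger_gap: -0.2
```

```bash
python3 fold.py; python3 - <<'E'
from h import *
s=snap('wrist');q=readout.sense();print(q['tcp_rot'],q['joint_pos'])
H,S,V=cv2.split(cv2.cvtColor(s['image'],cv2.COLOR_BGR2HSV))
k,l,st,ce=cv2.connectedComponentsWithStats((((H<8)|(H>172))&(S>120)&(V>80)).astype(np.uint8))
for i in range(1,k):
    if st[i,4]>20:print(st[i],onz(s,*ce[i],126))
E
```

```text
[0.80261159 0.18885607 0.47471916] [511.07068181 175.51262406 201.89223965]
[209 234   8   8  40] [559.42759486 224.23023441 108.        ] 192.43988862912772 89.42608105943053
[-8.98201580e+01  6.82765540e-02 -1.00864212e+02] [ 1.35277815e+01 -1.23458386e+00  9.79009701e+01 -1.21756928e-02
  8.31416277e+01  2.43935346e+01]
```

Emit:
move_arm:
  motion: "1.2 -3.6 0 0 0 5;2.4 -7.2 0 0 0 10.2;3.6 -10.8 0 0 0 10.2;4.65 -14.37 0 0 0 10.2;4.65 -14.37 -2 0 0 10.2;4.65 -14.37 -4 0 0 10.2;4.65 -14.37 -4 0 0 10.2;4.65 -14.37 -4 0 0 10.2"
  fingers: 6.8

```text
time: 17.92
tool_pos: [552.5, 31.3, 152.7]
tcp_rot: [-90.3, 0.0, -90.7]
ft_force: [-0.5, 0.3, -0.0]
finger_gap: 68.4
```

```bash
python3 - <<'E'
from avg import *
print(avg(4)[0])
s=snap('wrist','w9.png')
H,S,V=cv2.split(cv2.cvtColor(s['image'],cv2.COLOR_BGR2HSV))
k,l,st,ce=cv2.connectedComponentsWithStats((((H<8)|(H>172))&(S>120)&(V>80)).astype(np.uint8))
for i in range(1,k):
    if st[i,4]>60:print(st[i],onz(s,*ce[i],126))
E
```

```text
[ 5.5466e+02  3.1780e+01  1.5578e+02 -8.9990e+01 -0.0000e+00 -9.0690e+01
 -1.1000e-01  1.7000e-01  1.0000e-01]
[250 217  14  13 141] [557.04057593  30.25834898 126.        ]
```

View pics/w9.png

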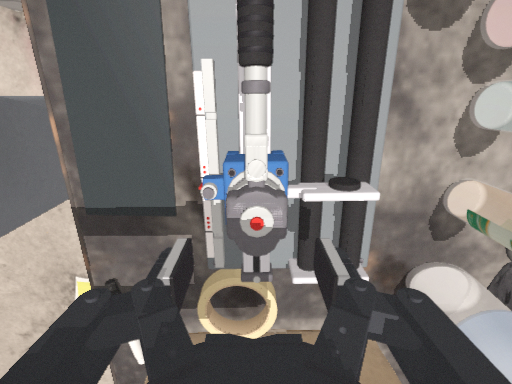

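The wrench is straight, with its head at (257,223) between the tips (190 and 322). I'll descend and grip.

Emit:
move_arm:
  motion: "0.25 -0.05 -2 0 0 0;0.25 -0.05 -4 0 0 0;0.25 -0.05 -5.4 0 0 0;0.25 -0.05 -6 0 0 0;0.25 -0.05 -6 0 0 0;0.25 -0.05 -6 0 0 0"

```text
time: 18.67
tool_pos: [557.6, 31.2, 96.1]
tcp_rot: [-90.0, -0.0, -90.7]
ft_force: [0.3, -0.3, -0.3]
finger_gap: 68.1
```

Emit:
move_arm:
  motion: "0 0 0 0 0 0;0 0 0 0 0 0;0 0 0 0 0 0;0 0 0 0 0 0;0 0 0 0 0 0;0 0 0 0 0 0"
  fingers: 3.6
  squeeze: 50

```text
time: 19.17
tool_pos: [557.7, 30.9, 97.1]
tcp_rot: [-89.9, -0.0, -90.7]
ft_force: [-4.4, -0.6, 6.6]
finger_gap: 43.3
```

Emit:
move_arm:
  motion: "0 0 0.3 0 0 0;0 0 0.7 0 0 0;0 0 1.2 0 0 0;0 0 1.8 0 0 0;0 0 2.5 0 0 0;0 0 3.5 0 0 0;0 0 4.5 0 0 0;0 0 5 0 0 0"

```text
time: 19.83
tool_pos: [557.8, 30.9, 147.4]
tcp_rot: [-89.9, -0.0, -90.8]
ft_force: [0.7, -0.1, -5.1]
finger_gap: 43.0
```

Emit:
move_arm:
  motion: "-3.5 1.2 0 0 0 0;-7 2.4 0 0 0 0;-10.5 3.7 0 0 0 0;-14 4.9 0 0 0 0;-14 4.9 -2.5 0 0 0;-14 4.9 -5 0 0 0;-14 4.9 -7.5 0 0 0;-14 4.9 -10 0 0 0;-14 4.9 -11 0 0 0;-14 4.9 -11.5 0 0 0"

```text
time: 20.67
tool_pos: [415.6, 79.9, 28.9]
tcp_rot: [-90.2, -0.0, -90.7]
ft_force: [0.2, 0.8, -5.1]
finger_gap: 42.7
```

Emit:
move_arm:
  motion: "0 0 -0.2 0 0 0;0 0 -0.4 0 0 0;0 0 -0.5 0 0 0;0 0 -0.6 0 0 0;0 0 -0.6 0 0 0"

```text
time: 21.08
tool_pos: [417.9, 80.0, 25.1]
tcp_rot: [-89.9, 0.0, -90.8]
ft_force: [-1.2, 0.8, -5.3]
finger_gap: 42.9
```

Emit:
move_arm:
  motion: "0 0 -0.1 0 0 0;0 0 -0.2 0 0 0;0 0 -0.3 0 0 0;0 0 -0.4 0 0 0;0 0 -0.4 0 0 0;0 0 -0.4 0 0 0"

```text
time: 21.58
tool_pos: [417.2, 80.0, 20.4]
tcp_rot: [-90.0, -0.0, -90.8]
ft_force: [-1.3, -0.7, -3.9]
finger_gap: 42.9
```

Emit:
move_arm:
  motion: "0 0 -0.1 0 0 0;0 0 -0.1 0 0 0;0 0 -0.1 0 0 0"

```text
time: 21.83
tool_pos: [417.2, 79.9, 20.3]
tcp_rot: [-90.0, -0.0, -90.7]
ft_force: [-7.4, -1.4, 10.5]
finger_gap: 43.2
```

Contact with the mat (fz rose to +10 N). I'll release and rise.

Emit:
move_arm:
  motion: "0 0 0 0 0 0;0 0 0 0 0 0;0 0 0 0 0 0;0 0 0 0 0 0;0 0 0.5 0 0 0;0 0 2 0 0 0;0 0 5 0 0 0;0 0 9 0 0 0;0 0 13 0 0 0;0 0 16 0 0 0"
  fingers: 6.8

```text
time: 22.67
tool_pos: [417.8, 80.0, 183.1]
tcp_rot: [-89.8, 0.0, -90.7]
ft_force: [0.5, -0.8, 0.4]
finger_gap: 67.7
```

Emit:
move_arm:
  motion: "-2 -4 2 0 0 0;-2 -8 4 0 0 0;-2 -12 4 0 0 0;-2 -15 4 0 0 0;-2 -15 4 0 0 0;-2 -15 4 0 0 0"

```text
time: 23.17
tool_pos: [397.0, -71.9, 219.9]
tcp_rot: [-90.0, -0.0, -91.0]
ft_force: [0.1, 0.6, 0.4]
finger_gap: 68.1
```

```bash
python3 - <<'E'
from h import *
s=snap('top');a=snap('scene');w=snap('wrist')
print(readout.sense()['time'],readout.sense()['tool_pos'],readout.sense()['ft_force'])
A=s['image'][90:290,130:330];A=cv2.resize(A,(400,400),interpolation=cv2.INTER_CUBIC)
B=cv2.resize(w['image'],(400,300))
C=cv2.resize(a['image'][150:310,190:350],(400,400),interpolation=cv2.INTER_CUBIC)
cv2.imwrite('pics/fin.png',np.hstack([A,C]))
for n,c in(('top',s),('scene',a),('wrist',w)):
    H,S,V=cv2.split(cv2.cvtColor(c['image'],cv2.COLOR_BGR2HSV))
    for t,m,z in(('red',((H<8)|(H>172))&(S>120)&(V>80),49),('yel',(H>18)&(H<32)&(S>150)&(V>100),31),('blue',(abs(H.astype(int)-108)<12)&(S>150)&(V>70),74)):
        k,l,st,ce=cv2.connectedComponentsWithStats(m.astype(np.uint8))
        for i in range(1,k):
            p=onz(c,*ce[i],z)
            if st[i,4]>3 and 350<p[0]<620 and -20<p[1]<330:print(n,t,st[i],np.round(p,1))
E
```

```text
23.3167 [397.0906789  -69.15110959 219.23491448] [ 0.67769427 -0.2075716  -0.06709014]
top red [216 261   2   2   4] [413.7  80.6  49. ]
top yel [143 257   4   7  20] [414.1 270.7  31. ]
top blue [225 196   6   6  16] [575.   56.5  74. ]
top blue [241 196   8   9  22] [573.6   7.5  74. ]
top blue [225 206  24  16  79] [530.7  26.   74. ]
scene red [265 226   2   5   8] [496.7  53.2  49. ]
scene red [281 244   2   2   4] [419.3  83.8  49. ]
scene yel [240 287   7   8  39] [419.6 271.1  31. ]
scene blue [240 211  24  21 253] [533.9  72.6  74. ]
wrist red [348   6   2   3   5] [492.4  94.   49. ]
wrist red [267  18   9  10  76] [416.7  81.5  49. ]
wrist red [343  66   2   2   4] [492.4  40.2  49. ]
wrist red [342  71   3   2   4] [492.4  35.4  49. ]
wrist red [345  74  13   4  33] [501.9  31.2  49. ]
wrist blue [ 355   36   98   71 2012] [534.8  32.8  74. ]
```

View pics/fin.png

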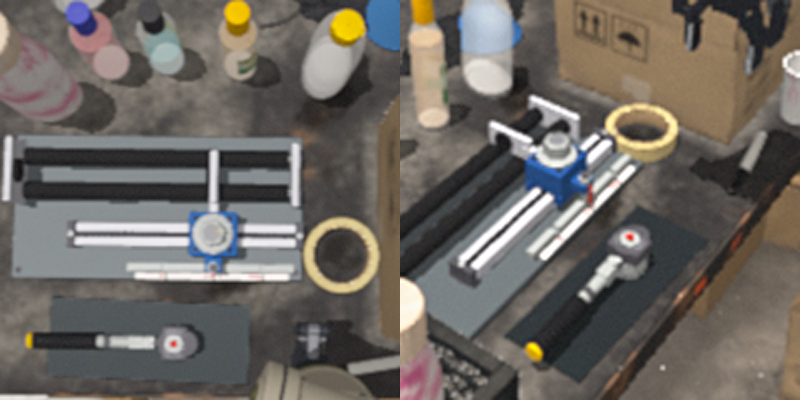

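The final picture shows the wrench upright on the mat, red dot at (174,344) in the left half, with its handle straight. The stop is at two dots (213,232), and the bottles, tape and marker look untouched.

```bash
python3 -c "
from bench import r
print(r.hand_in())"
```

```text
the job is handed in; nothing more can be done
None
```

I pushed the stop to the two-dot station, tightened the bolt until the wrench tripped, stood the wrench back on its mat, and handed the job in at about 23 s of the 72 s. No verdict was reported.

- **Stop:** it moved 65.1 mm by the wrist camera, against 65 mm nominal. The push force fell to zero at the end, so the ball detent drew it in. In the last top picture its edges are at the same pixels as just after the push.
- **Wrench on bolt:** the socket seated at the expected height with light contact, and the wrist camera put its axis within 1 mm of the bolt.
- **Tightening:** the bolt ran freely for about 60° at roughly 2 N, and the force peaked at 8 N on the hard seat. It then fell to 4.5 N at an estimated fold of 0.15 rad, where I stopped. The hard stop is at 0.32 rad.
- **End state:** the handle sprang straight on release. The wrench stands at about (415, 81) mm, roughly 37 mm from the mat's centre along its length and 3 mm across it. The robot is clear of everything, and the other things look untouched in the pictures.

**Checks that disagreed or were not made:**
- The cameras differed by 2 to 4 mm in absolute x, so I used relative shifts and contact forces.
- The scene camera was too coarse to help with the socket fit.
- The fold and bolt angles come from forces and the handle's end cap, not from reading the joints.
- I did not measure the bolt again after lifting the wrench off.

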